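# Pack the domed stakes into the bench caddy

### The arm

A 6-joint arm with a two-finger parallel gripper is mounted at the origin on the work surface. World frame = base frame: x ahead of the robot, y to its left, z up, the work surface at z = 0. Lengths are in m, angles in rad, forces in N, time in s.
With the tool pointing down it reaches from about 0.15 to 0.775 m from the base axis. Payload 6.1 kg.
Tool frame: the origin (TCP) lies between the finger pads; the fingertips stand bot.tips_ahead ahead of it and the grasp point (between the pads) lies 11 mm behind it (bot.tips_ahead is the distance from the TCP to the fingertips, in m); z points along the fingers, y is the line along which they close (so a half turn about z gives the same grasp; the last joint's range is limited). The gripper opens to 85 mm and grips with 20 to 120 N. Pads are 22 mm wide; open, the fingers measure 114 mm over their backs; the gripper's body (76 mm by 85 mm) begins 54 mm behind the grasp point. The pads swing forward as they close: fully open they stand 13 mm farther back than shut.
Start: joints at [1.103, 0.126, -0.04, 1.405, 0, 1.571], TCP at [0.237, 0.469, 0.239] pointing down, gripper open.
Joint ranges: [-2.72, 2.72], [-0.95, 1.95], [-1.27, 1.35], [-1.78, 2.02], [-1.46, 1.47], [-3.14, 3.14]. Speed limits (rad/s): [2.39, 2.39, 3.01, 3.14, 3.14, 3.14].

### API

Orientations are given as a unit quaternion [x, y, z, w].
In Python, from station import bot gives the robot as it stands. Calls block until the motion is done:
- bot.reach(position, orientation): joint-space move of the TCP to a pose.
- bot.move_straight(position, ori=None, rate=0.15, until_force=None): straight line of the TCP; ori=None keeps the orientation; rate is the mean speed in m/s. With until_force (N) it stops when the force on the tool has changed by that much, and returns True; else False.
- bot.goto_joints(angles): joint-space move.
- bot.move_gripper(opening, f_grip=None): opening from 0.0 (shut) to 1.0 (fully open); f_grip is the grip in N (None keeps the last); returns when the fingers have stopped.
- bot.hold(seconds).
- bot.inverse_kinematics(position, orientation): joint angles nearest the present ones, or None.
- bot.read_state(): the state.
- bot.snapshot(name): name is "scene" or "top" or "wrist"; returns the picture (480x640x3 uint8, red, green, blue); there is no depth.
- bot.get_calibration(name): a dict with "intrinsics" (3x3 intrinsics, pixels), "R" (3x3) and "t" (3): a world point X has camera coordinates R X + t. Camera axes: x right, y down, z forward; pixel columns grow to the right and rows downward; lengths in m; the calibration is good to about 2 mm. A picture is of the moment at which its call begins: read the wrist's pose just before it. get_calibration takes no time and is no camera call; for the wrist camera it gives the pose at the moment of the call.
A pose or a line that the arm cannot do raises bot.MotionError and nothing moves.
- bot.finish_job(): hands the job in; it is judged then, once.
The state is a dict: "clock": time; "qpos": joint angles; "joint_vel": joint speeds; "tau": joint torques, N m; "tcp_pos": TCP position; "orientation": TCP orientation; "contact_force": force on the tool from outside, world axes, zero at the start; "torque": the same for the moment, N m; "opening": opening from 0.0 (shut) to 1.0 (fully open); "finger_force": force on a finger pad.
Only numpy, scipy, OpenCV 4.12 (cv2) and the standard library are available. Lean on these libraries where they do the work, as an engineer would, in place of code of your own. Each camera call takes 0.05 s, during which the arm holds its last target. There are 200 camera calls.

### The job

Put the three dome-headed steel stakes away in the wooden caddy: each stands upright on its foot inside its own box, the largest stake in the largest box, the middle one in the middle-sized box and the smallest in the smallest box. The square-headed stake and the cup-headed stake belong to another set: leave them standing where they are.

Things in the scene. Friction and masses are not known exactly. Their poses are not given: they have to be found in the camera images.
- dome_large: large domed stake: a plain steel stub tool standing on its round foot, 73 mm tall; foot disc 36 mm in diameter and 6 mm thick, thin shank 24 mm in diameter, then an upright cylindrical head 42 mm in diameter from 34 to 52 mm above the underside (grip here), capped by a half-ball of the same diameter. Origin: centre of the foot's underside, z up along its axis; stands on the table at the start.
- dome_medium: middle-sized domed stake: a plain steel stub tool standing on its round foot, 68 mm tall; foot disc 30 mm in diameter and 6 mm thick, thin shank 18 mm in diameter, then an upright cylindrical head 32 mm in diameter from 34 to 52 mm above the underside (grip here), capped by a half-ball of the same diameter. Origin: centre of the foot's underside, z up along its axis; stands on the table at the start.
- dome_small: small domed stake: a plain steel stub tool standing on its round foot, 63.5 mm tall; foot disc 24 mm in diameter and 6 mm thick, thin shank 14 mm in diameter, then an upright cylindrical head 23 mm in diameter from 34 to 52 mm above the underside (grip here), capped by a half-ball of the same diameter. Origin: centre of the foot's underside, z up along its axis; stands on the table at the start.
- square_stake: look-alike that stays: steel stub tool with a flat square head 32 x 32 mm, 56 mm tall, on a round foot 30 mm in diameter. Origin: centre of the foot's underside, z up.
- cup_stake: look-alike that stays: steel stub tool with a round head 36 mm in diameter whose top is hollowed out like a cup (dark inside, rim 6 mm wide), 60 mm tall, on a round foot 32 mm in diameter. Origin: centre of the foot's underside, z up.
- caddy: fixed dark wooden open tray, outside 84 mm (its x) by 226 mm (its y) and 18 mm high, that carries the three square boxes in a row along its y axis, 70 mm from centre to centre; which box sits where in the row changes. Origin: centre of its underside, on the table, z up.
- box_large: largest of the three open square plywood boxes fixed in the caddy: outside 68 x 68 mm, inside 62 x 62 mm, 18 mm high, walls and floor 3 mm thick, rim 24 mm above the table. Origin: centre of its underside, which is 6 mm above the table (so a stake inside stands 9 mm above the table); x and y along its sides, parallel to the caddy's, z up.
- box_medium: middle of the three open square plywood boxes fixed in the caddy: outside 56 x 56 mm, inside 50 x 50 mm, 18 mm high, walls and floor 3 mm thick, rim 24 mm above the table. Origin: centre of its underside, which is 6 mm above the table (so a stake inside stands 9 mm above the table); x and y along its sides, parallel to the caddy's, z up.
- box_small: smallest of the three open square plywood boxes fixed in the caddy: outside 46 x 46 mm, inside 40 x 40 mm, 18 mm high, walls and floor 3 mm thick, rim 24 mm above the table. Origin: centre of its underside, which is 6 mm above the table (so a stake inside stands 9 mm above the table); x and y along its sides, parallel to the caddy's, z up.
Mind the look-alikes: they are no part of the job. Leave any blue or red look-alike of the dome_small alone.

How it is judged:
At the end, for the whole second after the job is handed in: Each domed stake stands upright (within 0.1 rad) with its foot on the floor of the box of its size (less than 20 mm from the box's centre, foot less than 3 mm above the box's 3 mm floor) and at rest; the square-headed and cup-headed stakes still stand, at rest, within 25 mm of where they were (horizontal distance between dome_large and box_large below 0.02 m and z of dome_large in the frame of box_large between 0 and 0.006 m and angle between each of dome_large, dome_medium, dome_small, square_stake, cup_stake's own z axis and vertical below 0.1 rad and linear speed of each of dome_large, dome_medium, dome_small, square_stake, cup_stake below 0.02 m/s and angular speed of each of dome_large, dome_medium, dome_small below 0.2 rad/s and horizontal distance between dome_medium and box_medium below 0.02 m and z of dome_medium in the frame of box_medium between 0 and 0.006 m and horizontal distance between dome_small and box_small below 0.02 m and z of dome_small in the frame of box_small between 0 and 0.006 m and distance of each of square_stake, cup_stake from where it was at the start of the episode below 0.025 m); the robot touches nothing.
It fails at once if the square-headed stake is carried off, pushed more than 25 mm away or knocked over (distance of square_stake from where it was at the start of the episode above 0.025 m or angle between square_stake's own z axis and vertical above 0.5 rad).
It fails at once if the cup-headed stake is carried off, pushed more than 25 mm away or knocked over (distance of cup_stake from where it was at the start of the episode above 0.025 m or angle between cup_stake's own z axis and vertical above 0.5 rad).
It also fails if it takes over 96 s, if anything falls off the work surface, if the arm or the gripper's body presses on something with over 40 N, if the wrist force passes 120 N, or if a joint passes its speed limit or range.

## Working session

There is one attempt and no reset: what is moved stays moved. The work goes in short steps, each a Python script; the robot and the scene stay as the last script left them, time stands still between calls to the robot, and variables do not carry over. Pictures are saved under pics/ and viewed, at most 14 in all, crops included, and the job is handed in when it is done.

```bash
mkdir -p pics; ls
python3 - <<'E'
from station import bot
import cv2,numpy as np
for n in("top","scene"):
    cv2.imwrite(f"pics/{n}0.png",bot.snapshot(n)[:,:,::-1])
    c=bot.get_calibration(n); print(n,np.round(c["intrinsics"],1).tolist(),np.round(c["R"],3).tolist(),np.round(c["t"],3).tolist())
print(bot.tips_ahead,bot.read_state())
E
```

```text
pics
top [[479.7, 0.0, 319.2], [0.0, 479.7, 232.2], [0.0, 0.0, 1.0]] [[0.007, -1.0, 0.019], [-0.997, -0.008, -0.071], [0.071, -0.018, -0.997]] [0.01, 0.546, 1.104]
scene [[440.0, 0.0, 308.5], [0.0, 440.0, 233.7], [0.0, 0.0, 1.0]] [[-0.482, 0.876, -0.005], [0.685, 0.373, -0.626], [-0.546, -0.305, -0.78]] [0.244, -0.371, 1.217]
0.008 {'clock': 0.1, 'qpos': array([ 1.10303891e+00,  1.26369058e-01, -4.05290626e-02,  1.40536898e+00,
        3.54878826e-05,  1.57082017e+00]), 'joint_vel': array([ 0.00038447, -0.00043333,  0.00179141, -0.00107183, -0.00090622,
       -0.00065981]), 'tau': array([ 8.00463349e-04, -4.36904383e+01,  3.53605092e+01,  1.36686969e-02,
        1.97150562e-04, -2.92577269e-06]), 'tcp_pos': array([0.23654859, 0.46829858, 0.23857031]), 'orientation': array([ 2.31763910e-01,  9.72771787e-01, -7.11254579e-04, -1.87679717e-04]), 'contact_force': array([ 0.50710578, -0.833265  ,  0.96981649]), 'torque': array([-0.02042425, -0.01224136, -0.03903526]), 'finger_force': 0.0, 'opening': 1.0009679858299119}
```

View pics/top0.png

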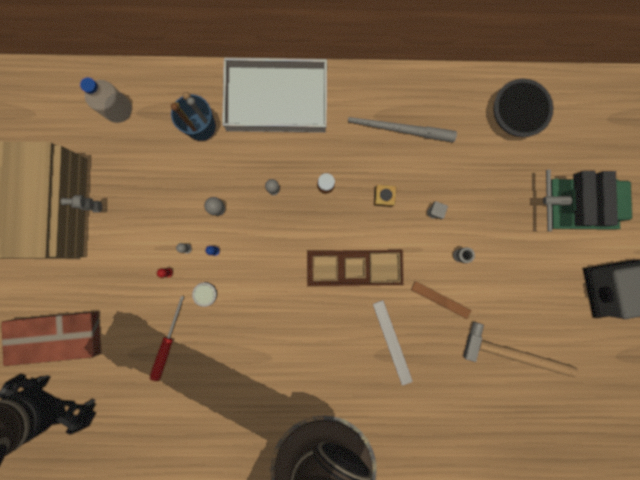

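View pics/scene0.png

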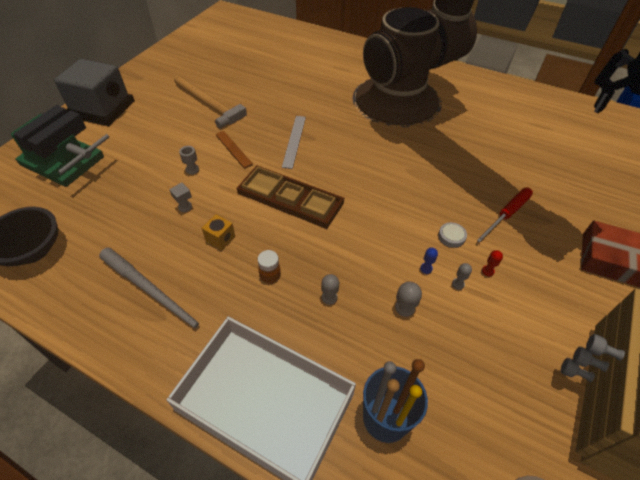

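The top view shows these candidates:
- Grey domes: (214,206) large, (272,187) medium and (183,247) small.
- Look-alikes to leave alone: blue (211,250), red (164,272), square (438,210), cup (465,255) and a white-capped jar (326,182).
- Caddy at (355,268): the left box looks medium, the middle one small and the right one large.

I'll check this in one close crop.

```bash
cat > h.py <<'E'
from station import bot
import numpy as np, cv2
from scipy.spatial.transform import Rotation as Ro
def px2w(c,uv,z):
    K,R,t=(np.array(c[k]) for k in("intrinsics","R","t"))
    d=R.T@np.linalg.solve(K,[uv[0],uv[1],1.]); o=-R.T@t
    return o+d*(z-o[2])/d[2]
def w2px(c,X):
    p=np.array(c["intrinsics"])@(np.array(c["R"])@np.array(X)+np.array(c["t"])); return p[:2]/p[2]
def q(yaw):  # tool down, tool y axis (closing line) at angle yaw in world
    y=np.array([np.cos(yaw),np.sin(yaw),0]); z=np.array([0,0,-1.]); x=np.cross(y,z)
    return Ro.from_matrix(np.c_[x,y,z]).as_quat()
E
python3 - <<'E'
from h import *
im=cv2.imread("pics/top0.png"); c=bot.get_calibration("top")
cv2.imwrite("pics/crop0.png",cv2.resize(im[165:315,145:485],(800,353),interpolation=cv2.INTER_CUBIC))
for n,p,z in [("L",(214,206),.055),("M",(272,187),.052),("S",(183,247),.05),("blue",(211,250),.05),("red",(164,272),.05),("sq",(438,210),.056),("cup",(465,255),.06),("caddyL",(325,268),.024),("caddyM",(355,268),.024),("caddyR",(386,267),.024)]:
    print(n,np.round(px2w(c,p,z),3))
E
```

```text
L [0.601 0.253 0.055]
M [0.646 0.123 0.052]
S [0.507 0.322 0.05 ]
blue [0.501 0.259 0.05 ]
red [0.451 0.363 0.05 ]
sq [ 0.596 -0.257  0.056]
cup [ 0.494 -0.316  0.06 ]
caddyL [ 0.462 -0.     0.024]
caddyM [ 0.463 -0.07   0.024]
caddyR [ 0.465 -0.142  0.024]
```

View pics/crop0.png

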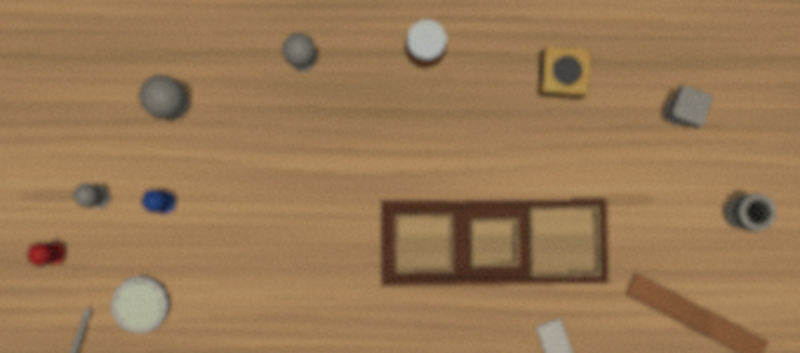

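The crop shows the boxes left to right as medium, small and large at about 70 mm pitch, which matches the description. The three grey domes are at crop (164,97), (299,50) and (86,195), each clearly different from the blue, red, square and cup pieces. Next I'll go above the small stake and look from close by.

```bash
cat >> h.py <<'E'
def best(pos,yaw):
    s=bot.read_state()["qpos"]; c=[]
    for k in(0,np.pi):
        j=bot.inverse_kinematics(pos,q(yaw+k))
        if j is not None: c.append((np.abs(np.array(j)-s).max(),k))
    return q(yaw+min(c)[1])
def look(pos,yaw,name):
    bot.reach(pos,best(pos,yaw)); bot.hold(.3)
    c=bot.get_calibration("wrist"); im=bot.snapshot("wrist")
    cv2.imwrite(f"pics/{name}.png",im[:,:,::-1]); np.save(f"pics/{name}.npy",c,allow_pickle=True); return c
E
python3 - <<'E'
from h import *
c=look([.505,.318,.2],np.radians(25),"w1")
print("cam",np.round(-np.array(c["R"]).T@c["t"],3))
print("S pred px",w2px(c,[.507,.322,.05]),bot.read_state()["tcp_pos"],bot.read_state()["clock"],bot.read_state()["qpos"])
E
```

```text
cam [0.474 0.383 0.334]
S pred px [323.06453372 222.50474557] [0.50452197 0.31864349 0.20022261] 1.6333 [5.63294729e-01 2.64191537e-01 4.45759450e-02 1.35085750e+00
 3.89264328e-05 1.69643150e+00]
```

View pics/w1.png

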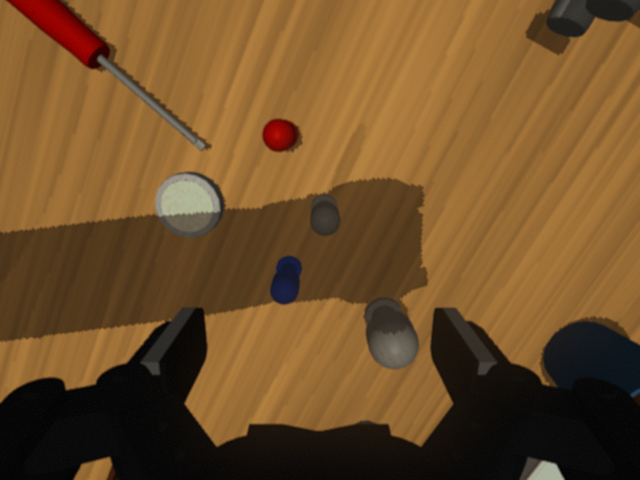

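The small grey stake's dome is at (325,220), with blue at (286,285), red at (280,135) and the large stake's dome at (393,341). The prediction from the top view was (323,222), so they agree. I'll compute the positions, grasp and check the result.

```bash
cat >> h.py <<'E'
def pick(xy,yaw,opn,zt=.032):
    x,y=xy; o=best([x,y,.12],yaw)
    bot.move_gripper(opn,f_grip=40); bot.reach([x,y,.14],o)
    hit=bot.move_straight([x,y,zt],rate=.1,until_force=8)
    bot.move_gripper(0.,f_grip=40); s=bot.read_state()
    print("hit",hit,"tcp",s["tcp_pos"].round(4),"open",round(s["opening"],3),"ff",s["finger_force"],"t",s["clock"])
E
python3 - <<'E'
from h import *
c=np.load("pics/w1.npy",allow_pickle=True).item()
S=px2w(c,(325,220),.052);L=px2w(c,(393,341),.052);print(S,L,px2w(c,(286,285),.05),px2w(c,(280,135),.05))
if np.hypot(*(S[:2]-[.507,.322]))<.012:
    pick(S[:2],np.radians(25),.55)
    p=bot.read_state()["tcp_pos"]; bot.move_straight([p[0],p[1],.16],rate=.12)
    s=bot.read_state();print(s["opening"],s["finger_force"],s["contact_force"],s["clock"])
    cv2.imwrite("pics/w2.png",bot.snapshot("wrist")[:,:,::-1])
E
```

```text
[0.50725604 0.32480848 0.052     ] [0.60284085 0.25554954 0.052     ] [0.50217879 0.26298265 0.05      ] [0.45173677 0.36692559 0.05      ]
hit False tcp [0.5075 0.325  0.0327] open 0.257 ff 38.98666821420193 t 4.025
0.25566618778303496 39.12938475608826 [-0.262333    0.22012448 -1.17597849] 5.2417
```

View pics/w2.png

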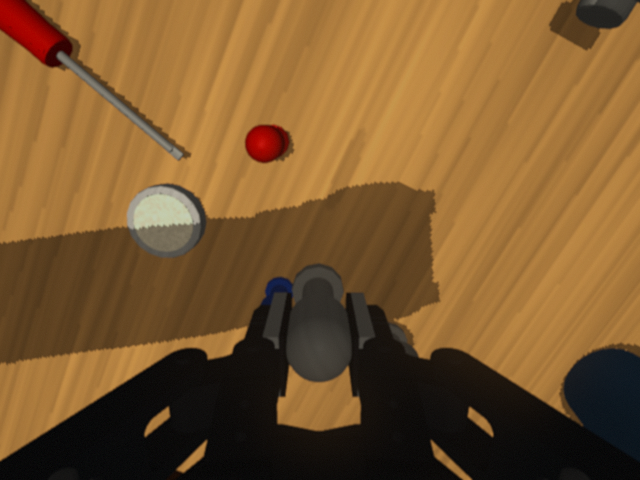

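The stake is held upright, with a finger gap of about 22 mm against the 23 mm head. Now I'll look at the caddy from close by.

Run:
```python
from h import *
bot.move_straight([.507,.325,.22])
c=look([.463,-.16,.24],0.,"w3")
for b in((.462,0),(.463,-.07),(.465,-.142)): print(w2px(c,[*b,.024]).round(0))
s=bot.read_state();print(s["tcp_pos"],s["opening"],s["clock"],-np.array(c["R"]).T@c["t"])
```

```text
[316.  13.]
[317. 105.]
[319. 189.]
[ 0.46317688 -0.15963403  0.23992264] 0.2581612668881723 7.9667 [ 0.46368484 -0.08802073  0.37341944]
```

View pics/w3.png

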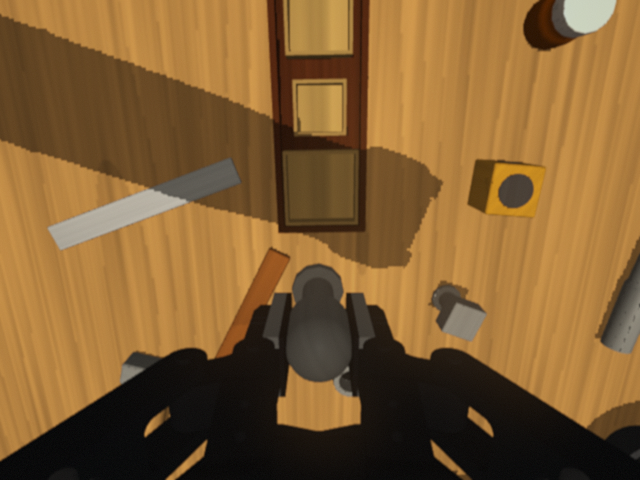

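The rim of the small box spans (291..348, 79..137), centred at about (320,107). The large box is centred at about (321,189), and the medium box has its column centre at about 319 and its near edge at row 57. I'll compute the centres and check the sizes, then place the stake.

```bash
cat >> h.py <<'E'
def place(xy,yaw,zt,rel):
    x,y=xy; o=best([x,y,.2],yaw)
    bot.reach([x,y,.2],o); bot.move_straight([x,y,zt+.03],rate=.12)
    hit=bot.move_straight([x,y,zt-.004],rate=.03,until_force=5); s=bot.read_state()
    print("touch",hit,"tcp",s["tcp_pos"].round(4),"F",s["contact_force"].round(1))
    bot.move_gripper(rel); bot.hold(.2); bot.move_straight([x,y,.16],rate=.15)
    print("t",bot.read_state()["clock"])
E
python3 - <<'E'
from h import *
c=np.load("pics/w3.npy",allow_pickle=True).item()
P=lambda u,v:px2w(c,(u,v),.024)[:2]
s=P(320,107.5);l=P(321,189);m=P(319,57)
print("S",s,"L",l,"L-S",l-s,"Mnear edge",m,"Ssize",P(291,79)-P(348,137),"Lsize",P(283,149.5)-P(360,228))
d=(l-s)/np.hypot(*(l-s)); print("M",s-.07*d,"edge->centre",m+[0,.028], "yaw err deg",np.degrees(np.arctan2(d[0],-d[1])))
assert abs(np.hypot(*(l-s))-.07)<.006
np.save("boxes.npy",np.array([s,s-.07*d,s+.07*d]))
place(s,0.,.0417,.55)
E
```

```text
S [ 0.46531938 -0.07188021] L [ 0.46646077 -0.14219471] L-S [ 0.00114139 -0.07031449] Mnear edge [ 0.46435979 -0.03223865] Ssize [-0.04923333  0.04710747] Lsize [-0.07068967  0.07177059]
M [ 0.46418324 -0.00188943] edge->centre [ 0.46435979 -0.00423865] yaw err deg 0.9299824483528154
touch True tcp [ 0.4651 -0.0719  0.0417] F [-1.2  0.6  4.9]
t 12.0833
```

The stake touched down at exactly the expected height (TCP 0.0417). Next is the large stake, where the wrist and top measurements agree within 3 mm.

Run:
```python
from h import *
b=np.load("boxes.npy")
bot.move_straight([*bot.read_state()["tcp_pos"][:2],.2])
pick((.6025,.255),0.,.9,.029)
p=bot.read_state()["tcp_pos"]; bot.move_straight([p[0],p[1],.2],rate=.15)
s=bot.read_state();print(s["opening"],s["finger_force"],s["contact_force"])
assert s["opening"]>.4
place(b[2],0.,p[2]+.009,.9)
c=look([.646,.123,.2],0.,"w4")
print(w2px(c,[.646,.123,.052]))
```

```text
hit False tcp [0.6028 0.2551 0.0297] open 0.478 ff 40.81883803009987 t 15.925
0.4794760170289102 41.16752475500107 [ 1.00568352 -0.45815377 -6.27381505]
touch True tcp [ 0.4662 -0.1418  0.0387] F [-1.   0.1  4.1]
t 22.5333
[317.36019317 224.29008513]
```

View pics/w4.png

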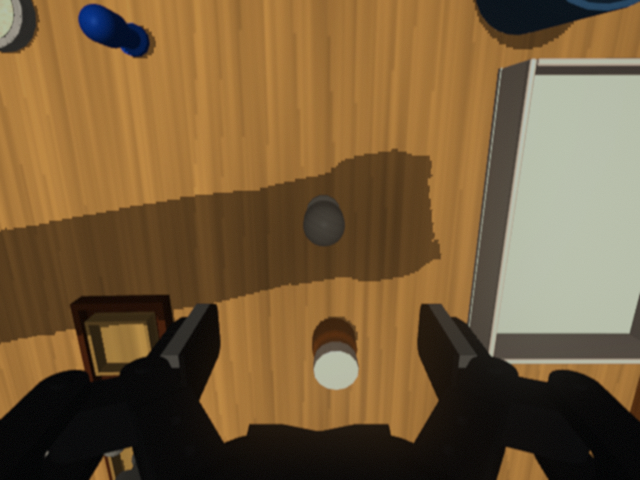

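The medium dome is at (324,224), about 7 px from where I predicted it. The jar at (336,367) and the tray wall at column ~480 are clear of a 0.65 opening.

Run:
```python
from h import *
b=np.load("boxes.npy"); c=np.load("pics/w4.npy",allow_pickle=True).item()
M=px2w(c,(324,224),.052); print(M, px2w(c,(485,224),.04))
assert np.hypot(*(M[:2]-[.646,.123]))<.012
pick(M[:2],0.,.65,.030)
p=bot.read_state()["tcp_pos"]; bot.move_straight([p[0],p[1],.2],rate=.15)
s=bot.read_state();print(s["opening"],s["finger_force"],s["contact_force"])
assert s["opening"]>.28
place(b[1],0.,p[2]+.009,.65)
c=look([.463,-.16,.26],0.,"w5")
cv2.imwrite("pics/top1.png",cv2.resize(bot.snapshot("top")[165:315,145:485,::-1],(800,353),interpolation=cv2.INTER_CUBIC))
```

```text
[0.65102399 0.12322248 0.052     ] [0.77829713 0.12014196 0.04      ]
hit False tcp [0.6512 0.1233 0.0308] open 0.363 ff 39.292879812419415 t 26.3833
0.3630892558009796 39.81666650623083 [-0.60888914  0.58972448 -4.52514356]
touch True tcp [ 0.4639 -0.0019  0.0398] F [-0.6  0.4  4.7]
t 32.2333
```

View pics/w5.png

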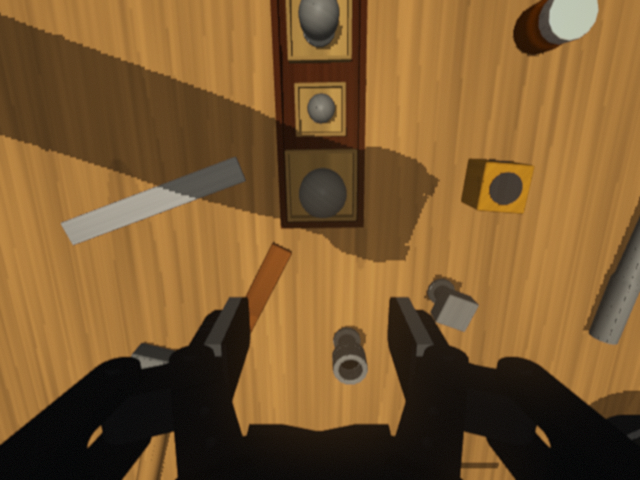

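View pics/top1.png

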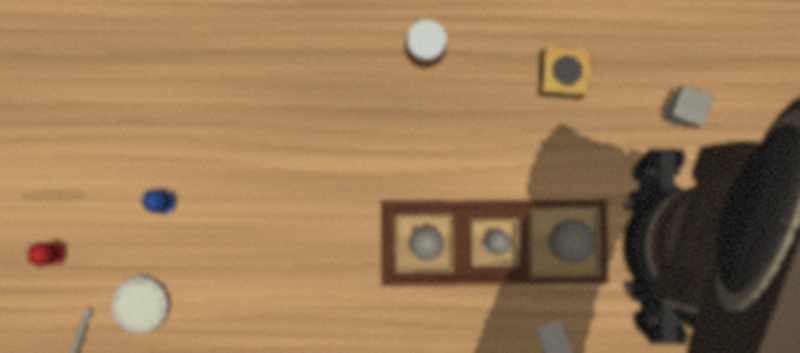

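All three domes stand upright and centred in their boxes: wrist view (320,17) medium, (321,107) small and (323,192) large. The square stake (455,308) and cup stake (350,365) are still standing and untouched, and the gripper is clear of everything.

```bash
python3 -c "
from station import bot
bot.hold(.5); print(bot.finish_job(), bot.read_state()['clock'])"
```

```text
the job is handed in; nothing more can be done
the job is handed in; nothing more can be done
```

The job is handed in (no verdict was shown): the last pictures show each domed stake upright in the box of its size, with the square-headed and cup-headed stakes left standing.

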